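Park the boxed pizza on the free warming bay and switch its heat on

ROBOT

A 6-joint arm with a two-finger parallel gripper is mounted at the origin on the work surface. World frame = base frame: x ahead of the robot, y to its left, z up, the work surface at z = 0. Lengths are in m, angles in degrees, forces in N, time in s.
With the tool pointing down it reaches from about 0.35 to 0.875 m from the base axis. Payload 4.2 kg.
Tool frame: the origin (TCP) lies on the mounting face of the last link; the fingertips stand 182 mm ahead of it and the grasp point (between the pads) lies 164 mm ahead of it (r.tcp_to_grasp is the distance from the TCP to the grasp point, in m); z points along the fingers, y is the line along which they close (so a half turn about z gives the same grasp; the last joint's range is limited). The gripper opens to 87 mm and grips with 3 to 60 N. Pads are 19 mm wide; open, the fingers measure 117 mm over their backs; the gripper's body (75 mm by 190 mm) begins 51 mm behind the grasp point.
Start: joints at [-62.017, 22.042, 0.453, 0, -68.411, -14.817], TCP at [0.142, -0.609, 0.405] pointing down, gripper open.
Joint ranges: [-179.83, 179.83], [-69.29, 118.12], [-61.27, 80.66], [-181.25, 117.63], [-171.15, -9.14], [-177.46, 177.46]. Speed limits (degrees/s): [159.86, 159.86, 180, 180, 180, 180].

INTERFACE

Orientations are given as a 3x3 rotation matrix whose columns are the frame's x, y, z axes.
In Python, from station import sense, eyes, r gives the robot as it stands.
- The arm moves only by the tool jog_arm, never from a script. Its argument "increments" is a list of rows, each a list of 4 numbers: the shift along the tool's x, y, z normalised to -1 to 1, where 1 is 0.02 m, then the turn about the tool's z normalised to -1 to 1, where 1 is 0.08 rad. A call has 1 to 10 rows; each row shifts and turns the commanded pose from where the row before left it, along the tool's axes as they then stand; what a row does not reach is not made up. A row lasts 1/10 s, in which the tool goes at most 50 mm and 8.59 degrees, less where a joint would pass 70% of its speed; a pose out of reach is approached as far as the arm can. A call with a number of a shift or a turn outside -1 to 1 is refused whole. A call with a gripper value outside its range is refused whole. "grip" is the finger opening in mm, from 0 to 87, set as the call begins (left out, the last holds). The fingers move at their own pace and stop on an object; the grip force is fixed at half the most. Time passes only in rows, so rows that do not move let the fingers close. It gives the time, the measured TCP pose, the force, the opening and the grip force at its end, in the units of the state.
- sense(): the state, without advancing time (a new reading comes with each control period).
- eyes.capture(name): name is "scene" or "top" or "wrist"; returns the picture (384x512x3 uint8, blue, green, red); there is no depth.
- eyes.get_calibration(name): a dict with "camera_matrix" (3x3 intrinsics, pixels), "R" (3x3) and "t" (3): a world point X has camera coordinates R X + t; the wrist camera has in their place "T_tool_cam" (4x4, takes a point from camera to tool coordinates, whose origin is the TCP and whose axes are the flange's). Camera axes: x right, y down, z forward; pixel columns grow to the right and rows downward; lengths in m; the calibration is good to about 2 mm. A picture is of the moment at which its call begins: read the wrist's pose just before it. get_calibration takes no time and is no camera call.
- r.finish_job(): hands the job in; it is judged then, once.
Trained networks look in the newest picture that a camera, given by its name, has taken for a name from the list of things; names that differ only in an ending like _2 or _b are one class to them, and where a whole thing is asked for, a point or a joint stands for the part that bears it (a point fixed in the world has none). Each returns a list of dicts, best first, with "conf" (0 to 1); they miss things now and then, are a little off and sometimes report something else, mostly with a low value. They report only what shows in the picture. A call takes as long as a camera call. They do not tell look-alikes from the thing itself.
- eyes.spot_in(camera, name): "centre" ([x, y, z] in m, in world coordinates, good to about 4 mm: the middle of the surface that is visible of it).
- eyes.outline_of(camera, name): "mask" (384x512 bool, what is visible of it).
The state is a dict: "time_s": time; "joints": joint angles; "joint_velocities": joint speeds; "effort": joint torques, N m; "tcp_pos": TCP position; "ee_rot": TCP orientation; "wrist_force": force on the tool from outside, world axes, zero at the start; "moment": the same for the moment, N m; "gripper_width": opening from 0.0 (shut) to 1.0 (fully open); "gripper_force": force on a finger pad.
Only numpy, scipy, OpenCV 4.12 (cv2) and the standard library are available. Lean on these libraries where they do the work, as an engineer would, in place of code of your own. Each camera call takes 0.05 s, during which the arm holds its last target. There are 200 camera calls.

TASK

One of the two warming bays already has a pizza box in it. Slide the brown pizza box with the red emblem along the table, kept level, into the bay that is free, fully home and square against its back stop; then turn the pointer of the heat dial to the yellow mark on the side of that bay. Leave the parked white box, the shaker, the cups and the cakes where they are.

Things in the scene. Friction and masses are not known exactly. Their poses are not given: they have to be found in the camera images.
- box_new: the box to be parked: closed brown cardboard pizza box, 150 x 150 mm, 40 mm high, about 0.25 kg, red round emblem on its lid and red flap on one side; too wide to grasp. It starts loose on the table in front of the robot. Origin: centre of its underside, z up
- box_parked: white pizza box with a green emblem, same size (150 x 150 x 40 mm), already standing loose in one of the two bays; not to be disturbed. Origin: centre of its underside, z up
- bay_a: one of two identical fixed warming bays, side by side, either one left or right: dark plate with copper strips, flush with the table, side rails 15 mm high, 170 mm apart inside, back stop 30 mm high, open front. Origin: on the table, where a parked box has its centre; +x to the back stop, whose inner face is at x = +77 mm; y across.
- bay_b: the other warming bay, identical to bay_a, same frame. Rails of both run from x = +77 to -30 mm, then flare out 10 mm to x = -63 mm. The parked white box may stand in the left or the right bay
- console: fixed aluminium console between the bays, 110 (x) x 80 (y) mm, 45 mm high, heat dial at the middle of its top. Origin: centre of its underside; +x away from the robot, +y to the left bay. Round black scale, radius 36 mm, white ticks every 15 degrees and one larger yellow mark on each side, 60 degrees to either side of +x
- dial (a joint): angle of the heat dial (rad), -1.45 to 1.45: 0 when its white pointer points along the console's +x, away from the robot; grows anticlockwise seen from above, so +1.047 is the yellow mark on the +y side (robot's left), -1.047 the one on the -y side (robot's right). Light friction; stays where it is left
- dial_grip (a point): on the dial's axis, 33 mm above the console top: near the top of the black bar grip, which is 52 mm long (along the pointer), 16 mm wide and 27 mm high, its top 35 mm above the console top. The point's x axis runs along the pointer
- shaker: glass shaker with a steel cap, 60 mm diameter, 120 mm high, loose bystander. Origin: centre of its underside
- cups: stack of paper cups, 84 mm diameter at the top, 125 mm high, loose bystander. Origin: centre of its underside
- cakes: two foil-wrapped cakes, one on the other, 68 mm diameter, 50 mm high, loose bystander. Origin: centre of its underside
Mind the look-alikes: they are no part of the job. Leave any blue or pink look-alike of the console alone.

How it is judged (in metres and radians):
On the way, in this order (a step that is already met when the one before it is completed fails the run):
1. the brown box is home in the free bay (x of box_new in the frame of bay_b between -0.014 and 0.008 m and y of box_new in the frame of bay_b between -0.014 and 0.014 m and height (world z) of box_new below 0.006 m and angle between box_new's own z axis and vertical below 0.06 rad and (angle between the x axis of box_new and the x axis of bay_b, either way round below 0.1 rad or angle between the x axis of box_new and the y axis of bay_b, either way round below 0.1 rad) and linear speed of box_new below 0.02 m/s), for 0.2 s.
2. the dial's pointer is on the yellow mark on the side of that bay (((world y of bay_b above 0 m and value of joint dial between 0.9472 and 1.1472 rad) or (world y of bay_b below 0 m and value of joint dial between -1.1472 and -0.9472 rad))), for 0.2 s.
At the end, for the whole second after the job is handed in: Brown box flat, at rest in the bay that was free: centre within 14 mm of home, square within 0.1 rad; dial at rest within 0.1 rad of the yellow mark on that bay's side (+1.047 left, -1.047 right); white box within 15 mm, shaker, cups and cakes within 20 mm of their starts (x of box_new in the frame of bay_b between -0.014 and 0.008 m and y of box_new in the frame of bay_b between -0.014 and 0.014 m and height (world z) of box_new below 0.006 m and angle between box_new's own z axis and vertical below 0.06 rad and (angle between the x axis of box_new and the x axis of bay_b, either way round below 0.1 rad or angle between the x axis of box_new and the y axis of bay_b, either way round below 0.1 rad) and ((world y of bay_b above 0 m and value of joint dial between 0.9472 and 1.1472 rad) or (world y of bay_b below 0 m and value of joint dial between -1.1472 and -0.9472 rad)) and linear speed of box_new below 0.01 m/s and velocity of joint dial between -0.05 and 0.05 rad/s and distance of box_parked from where it was at the start of the episode below 0.015 m and distance of each of shaker, cups, cakes from where it was at the start of the episode below 0.02 m); the robot touches nothing.
It fails at once if the brown box is tipped more than about 14 degrees or lifted 30 mm (angle between box_new's own z axis and vertical above 0.25 rad or height (world z) of box_new above 0.03 m).
It fails at once if the parked white box is shifted by more than 15 mm (distance of box_parked from where it was at the start of the episode above 0.015 m).
It fails at once if the shaker, cups or cakes are shifted by more than 20 mm or knocked over (distance of any of shaker, cups, cakes from where it was at the start of the episode above 0.02 m or angle between any of shaker, cups, cakes's own z axis and vertical above 0.3 rad).
It also fails if it takes over 64 s, if anything falls off the work surface, if the arm or the gripper's body presses on something with over 40 N, if the wrist force passes 120 N, or if a joint passes its speed limit or range.

## Working session

There is one attempt and no reset: what is moved stays moved. The work goes in short steps, Python scripts to look and compute and a tool call to move; the robot and the scene stay as the last step left them, time stands still between calls to the robot, and variables do not carry over. Pictures are saved under pics/ and viewed, at most 10 in all, crops included, and the job is handed in when it is done.

Besides the shell and the picture viewer there is one more tool, called after "Emit:" as name(argument=value, ...), one argument or row to a line, values as JSON. jog_arm: Moves the arm, as the interface text tells. Its arguments: {"type":"object","properties":{"increments":{"type":"array"},"grip":{"type":"number"}},"required":["increments"]}

```bash
mkdir -p pics; ls; python3 - <<'E'
from station import sense, eyes, r
import cv2, numpy as np
s=sense(); print(s['time_s'],s['tcp_pos'],np.round(s['ee_rot'],3).tolist(),s['gripper_width'])
a=eyes.capture("top"); b=eyes.capture("scene")
cv2.imwrite("pics/top.png",a); cv2.imwrite("pics/scene.png",b)
for n in ["box_new","box_parked","bay_a","console","dial","shaker","cups","cakes"]:
    for c in ["top","scene"]:
        print(n,c,[(np.round(d['centre'],3).tolist(),round(d['conf'],2)) for d in eyes.spot_in(c,n)][:4])
E
```

```text
pics
0.0 [ 0.14233488 -0.60835887  0.40366535] [[-0.974, -0.228, -0.001], [-0.228, 0.974, 0.002], [0.0, 0.002, -1.0]] 1.0008483743342351
box_new top [([0.451, 0.081, 0.036], 0.7)]
box_new scene [([0.48, 0.06, 0.039], 0.76), ([0.595, -0.444, 0.052], 0.73), ([0.565, 0.43, 0.071], 0.62), ([0.742, 0.14, 0.014], 0.21)]
box_parked top [([0.655, 0.214, 0.04], 0.8)]
box_parked scene [([0.664, 0.182, 0.037], 0.83)]
bay_a top [([0.665, -0.188, 0.001], 0.97), ([0.7, 0.133, 0.016], 0.62)]
bay_a scene [([0.675, -0.195, -0.0], 0.91), ([0.742, 0.138, 0.013], 0.87)]
console top [([0.643, -0.006, 0.045], 0.93), ([0.733, -0.4, 0.046], 0.77), ([0.818, -0.026, 0.049], 0.58)]
console scene [([0.671, -0.021, 0.045], 0.9), ([0.765, -0.415, 0.046], 0.77), ([0.857, -0.048, 0.046], 0.63)]
dial top [([0.733, -0.4, 0.071], 0.83), ([0.651, -0.006, 0.056], 0.52), ([0.832, -0.032, 0.052], 0.51)]
dial scene [([0.751, -0.414, 0.066], 0.65), ([0.656, -0.014, 0.063], 0.63), ([0.598, -0.444, 0.052], 0.6), ([0.84, -0.04, 0.064], 0.55)]
shaker top [([0.548, 0.435, 0.109], 0.83)]
shaker scene [([0.566, 0.43, 0.069], 0.62)]
cups top [([0.47, -0.375, 0.126], 0.78), ([0.65, -0.004, 0.053], 0.24)]
cups scene [([0.496, -0.393, 0.1], 0.76)]
cakes top [([0.578, -0.433, 0.046], 0.83)]
cakes scene [([0.595, -0.445, 0.053], 0.95)]
```

View pics/top.png

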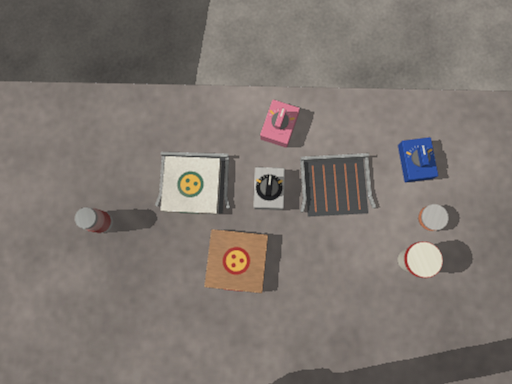

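View pics/scene.png

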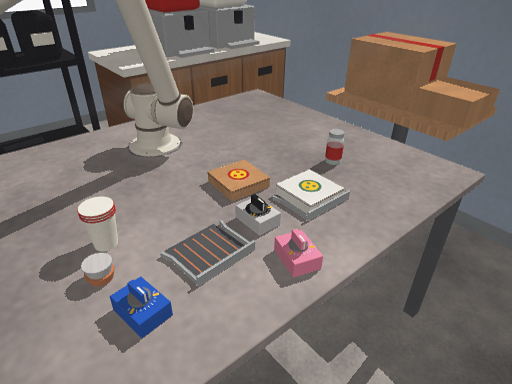

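The top view shows the free bay on the right at about (337,187) px, with the white box in the left bay. The brown box is at (236,261) and the grey console at (269,187), between the bays. The pink and blue ones are look-alikes. Next I'll measure the exact poses.

```bash
cat > h.py <<'E'
from station import sense, eyes, r
import cv2, numpy as np
def back(px,z,cam="top"):
    c=eyes.get_calibration(cam); K,R,t=[np.array(c[k],float) for k in("camera_matrix","R","t")]
    t=t.ravel(); px=np.atleast_2d(np.array(px,float))
    d=np.c_[px,np.ones(len(px))]@np.linalg.inv(K).T@R   # rows: R^T K^-1 p
    o=-R.T@t
    return o+d*((z-o[2])/d[:,2])[:,None]
def proj(X,cam="top"):
    c=eyes.get_calibration(cam); K,R,t=[np.array(c[k],float) for k in("camera_matrix","R","t")]
    p=(np.atleast_2d(X)@R.T+t.ravel())@K.T
    return p[:,:2]/p[:,2:]
def hullrect(mask,z):
    cs,_=cv2.findContours(mask.astype(np.uint8),cv2.RETR_EXTERNAL,cv2.CHAIN_APPROX_NONE)
    c=max(cs,key=cv2.contourArea)[:,0]
    w=back(c,z)[:,:2].astype(np.float32)
    return cv2.minAreaRect(w)
def st():
    s=sense(); R=np.array(s['ee_rot']); print('t',round(s['time_s'],2),'tcp',np.round(s['tcp_pos'],4),'yaw_x',round(float(np.degrees(np.arctan2(R[1,0],R[0,0]))),2),'F',np.round(s['wrist_force'],1),'J',np.round(s['joints'],1),'w',round(s['gripper_width'],2))
    return s
E
python3 - <<'E'
from h import *
a=eyes.capture("top")
for n,z in [("box_new",.04),("box_parked",.04),("bay_a",0.0),("console",.045)]:
    for d in eyes.outline_of("top",n)[:3]:
        print(n,round(d['conf'],2),[np.round(v,3) for v in hullrect(d['mask'],z)])
cv2.imwrite("pics/crop.png",cv2.resize(a[140:300,195:385],None,fx=4,fy=3.75,interpolation=cv2.INTER_CUBIC)[:600])
print(proj([[.66,-.188,0],[.4,0,0]]))
E
```

```text
box_new 0.9 [array([0.451, 0.078]), array([0.15, 0.15]), np.float64(85.734)]
box_parked 0.98 [array([0.649, 0.206]), array([0.158, 0.154]), np.float64(89.41)]
bay_a 0.81 [array([ 0.666, -0.187]), array([0.168, 0.201]), np.float64(4.263)]
bay_a 0.74 [array([0.665, 0.205]), array([0.2  , 0.167]), np.float64(89.006)]
console 0.79 [array([ 0.825, -0.028]), array([0.084, 0.122]), np.float64(72.925)]
console 0.63 [array([ 0.643, -0.002]), array([0.114, 0.077]), np.float64(0.994)]
console 0.62 [array([ 0.73, -0.4 ]), array([0.117, 0.093]), np.float64(8.706)]
[[335.08215417 187.04638616]
 [264.75286472 281.38357277]]
```

View pics/crop.png

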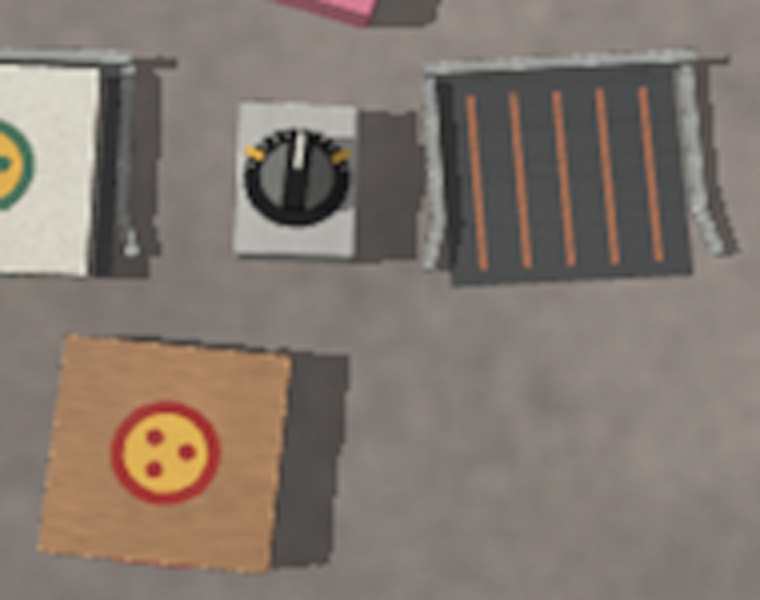

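The crop shows the bay's copper strips tilted by about +4°, with the stop edge running from (440,75) to (690,62). The brown box is at about −4°, and the dial pointer is near 0. Next I'll fit the bay model.

```bash
python3 - <<'E'
from h import *
f=lambda p:[[195+x/4,140+y/3.75] for x,y in p]
ang=lambda w:round(float(np.degrees(np.arctan2(*(w[0]-w[1])[[1,0]]))),2)
for x0,x1 in [((470,95),(484,268)),((514,93),(528,266)),((557,92),(571,264)),((600,90),(615,262)),((643,88),(658,260))]:
    w=back(f([x0,x1]),0); print('strip',np.round(w[:,:2],3).tolist(),ang(w))
w=back(f([(440,75),(690,62)]),.03); print('stop inner top',np.round(w[:,:2],3).tolist(),ang(w))
w=back(f([(682,68),(695,180)]),.015); print('right rail inner top',np.round(w[:,:2],3).tolist(),ang(w))
w=back(f([(437,75),(441,200)]),.015); print('left rail inner top',np.round(w[:,:2],3).tolist(),ang(w))
w=back(f([(452,285),(692,271)]),0); print('plate front',np.round(w[:,:2],3).tolist(),ang(w))
w=back(f([(298,180)]),.075); print('dial',np.round(w,3).tolist())
print('console corners',np.round(back(f([(239,102),(357,109),(355,258),(234,255)]),.045)[:,:2],3).tolist())
w=back(f([(301,134),(299,165)]),.07);print('pointer',ang(w))
c=eyes.get_calibration("top");print('cam',-np.array(c['R']).T@np.array(c['t']).ravel())
E
```

```text
strip [[0.72, -0.125], [0.591, -0.136]] 4.56
strip [[0.722, -0.156], [0.593, -0.166]] 4.31
strip [[0.724, -0.186], [0.595, -0.195]] 4.1
strip [[0.726, -0.216], [0.597, -0.225]] 4.16
strip [[0.728, -0.246], [0.6, -0.254]] 3.92
stop inner top [[0.728, -0.102], [0.741, -0.272]] 94.54
right rail inner top [[0.74, -0.27], [0.657, -0.277]] 5.2
left rail inner top [[0.731, -0.101], [0.638, -0.105]] 2.18
plate front [[0.578, -0.114], [0.592, -0.277]] 94.96
dial [[0.64, -0.007, 0.075]]
console corners [[0.701, 0.034], [0.698, -0.045], [0.59, -0.046], [0.591, 0.034]]
pointer -2.14
cam [ 0.44028733 -0.00492059  1.23881387]
```

```bash
cat >> h.py <<'E'
def plan(wps,dec=2,start=None):
    """wps: list of (xyz, yaw_deg of tool x, nrows). prints rows for jog_arm."""
    if start is None:
        s=sense(); R=np.array(s['ee_rot']); p=np.array(s['tcp_pos'],float); y=np.degrees(np.arctan2(R[1,0],R[0,0]))
    else: p,y=np.array(start[0],float),start[1]
    for tgt,yt,n in wps:
        rows=[]; p0=p.copy(); y0=y; dy=(yt-y0+180)%360-180
        for i in range(1,n+1):
            d=p0+(np.array(tgt)-p0)*i/n-p; a=np.radians(y)
            X=np.array([np.cos(a),np.sin(a),0]);Y=np.array([np.sin(a),-np.cos(a),0])
            row=np.round([d@X/.02,d@Y/.02,-d[2]/.02,-np.radians(y0+dy*i/n-y)/.08],dec)+0.
            rows.append(row.tolist())
            p=p+.02*(row[0]*X+row[1]*Y)+[0,0,-.02*row[2]]; y-=np.degrees(.08*row[3])
        assert np.abs(rows).max()<=1,np.abs(rows).max()
        for k in range(0,n,10): print(str(rows[k:k+10]).replace(' ',''))
        print('->',np.round(p,4),round(y,2))
E
python3 - <<'E'
from h import *
st()
plan([((.43,-.15,.40),-130,20),((.459,.190,.36),-94.3,20),((.459,.19,.192),-94.3,9)])
E
```

```text
t 1.15 tcp [ 0.1424 -0.6086  0.4047] yaw_x -166.83 F [-0.8  0.3 -0.4] J [-62.   22.    0.5   0.  -68.4 -14.8] w 1.0Traceback (most recent call last):
  File "<stdin>", line 3, in <module>
  File "h.py", line 34, in plan
    assert np.abs(rows).max()<=1,np.abs(rows).max()
           ^^^^^^^^^^^^^^^^^^^^^
AssertionError: 1.33
```

```bash
python3 - <<'E'
from h import *
plan([((.43,-.15,.40),-130,30),((.459,.190,.36),-94.3,20),((.459,.19,.192),-94.3,10)])
E
```

```text
[[-0.64,0.63,0.01,-0.27],[-0.66,0.63,0.01,-0.27],[-0.66,0.6,0.0,-0.26],[-0.68,0.6,0.01,-0.27],[-0.7,0.57,0.01,-0.27],[-0.7,0.57,0.01,-0.27],[-0.72,0.54,0.01,-0.27],[-0.73,0.54,0.0,-0.26],[-0.74,0.51,0.01,-0.27],[-0.75,0.5,0.01,-0.27]]
[[-0.76,0.49,0.01,-0.27],[-0.77,0.46,0.0,-0.26],[-0.78,0.46,0.01,-0.27],[-0.79,0.43,0.01,-0.27],[-0.8,0.42,0.01,-0.27],[-0.81,0.4,0.01,-0.27],[-0.82,0.38,0.0,-0.26],[-0.82,0.36,0.01,-0.27],[-0.83,0.35,0.01,-0.27],[-0.84,0.33,0.01,-0.27]]
[[-0.85,0.31,0.01,-0.27],[-0.85,0.29,0.0,-0.26],[-0.86,0.28,0.01,-0.27],[-0.87,0.26,0.01,-0.27],[-0.87,0.23,0.01,-0.27],[-0.87,0.22,0.01,-0.26],[-0.88,0.2,0.0,-0.27],[-0.89,0.18,0.01,-0.27],[-0.89,0.17,0.01,-0.27],[-0.89,0.14,0.01,-0.27]]
-> [ 0.43   -0.1499  0.3999] -129.98
[[-0.7,0.49,0.1,-0.39],[-0.71,0.47,0.1,-0.39],[-0.73,0.45,0.1,-0.39],[-0.74,0.42,0.1,-0.39],[-0.75,0.4,0.1,-0.39],[-0.77,0.37,0.1,-0.39],[-0.77,0.36,0.1,-0.38],[-0.79,0.33,0.1,-0.39],[-0.8,0.3,0.1,-0.39],[-0.8,0.28,0.1,-0.39]]
[[-0.82,0.25,0.1,-0.39],[-0.82,0.23,0.1,-0.39],[-0.83,0.2,0.1,-0.39],[-0.83,0.18,0.1,-0.39],[-0.84,0.15,0.1,-0.39],[-0.85,0.12,0.1,-0.39],[-0.84,0.1,0.1,-0.39],[-0.85,0.07,0.1,-0.39],[-0.85,0.04,0.1,-0.39],[-0.86,0.02,0.1,-0.38]]
-> [0.459  0.1901 0.3599] -94.32
[[0.0,0.0,0.84,0.0],[0.0,0.0,0.84,0.0],[0.0,0.0,0.84,0.0],[0.0,0.0,0.84,0.0],[0.0,0.0,0.84,0.0],[0.0,0.0,0.84,0.0],[0.0,0.0,0.84,0.0],[0.0,0.0,0.84,0.0],[0.0,0.0,0.84,0.0],[0.0,0.0,0.84,0.0]]
-> [0.459  0.1901 0.1919] -94.32
```

Emit:
jog_arm(
  increments=[
    [-0.64,0.63,0,-0.27],
    [-0.66,0.63,0,-0.27],
    [-0.66,0.6,0,-0.27],
    [-0.68,0.6,0,-0.27],
    [-0.7,0.57,0,-0.27],
    [-0.7,0.57,0,-0.27],
    [-0.72,0.54,0,-0.27],
    [-0.73,0.54,0,-0.27],
    [-0.74,0.51,0,-0.27],
    [-0.75,0.5,0,-0.27],
  ],
  grip=87,
)

```text
time_s: 2.15
tcp_pos: [0.2388, -0.4544, 0.4049]
ee_rot: [[-0.901, -0.433, 0.0], [-0.433, 0.901, -0.0], [-0.0, -0.0, -1.0]]
wrist_force: [1.4, -0.5, 0.5]
gripper_width: 1.003
gripper_force: 0.0
```

Emit:
jog_arm(
  increments=[
    [-0.76,0.49,0,-0.27],
    [-0.77,0.46,0,-0.27],
    [-0.78,0.46,0,-0.27],
    [-0.79,0.43,0,-0.27],
    [-0.8,0.42,0,-0.27],
    [-0.81,0.4,0,-0.27],
    [-0.82,0.38,0,-0.27],
    [-0.82,0.36,0,-0.27],
    [-0.83,0.35,0,-0.27],
    [-0.84,0.33,0,-0.27],
  ],
)

```text
time_s: 3.15
tcp_pos: [0.3338, -0.3014, 0.405]
ee_rot: [[-0.788, -0.616, 0.001], [-0.616, 0.788, -0.0], [-0.0, -0.001, -1.0]]
wrist_force: [0.2, 0.1, 0.7]
gripper_width: 1.003
gripper_force: 0.0
```

Emit:
jog_arm(
  increments=[
    [-0.85,0.31,0,-0.27],
    [-0.85,0.29,0,-0.27],
    [-0.86,0.28,0,-0.27],
    [-0.87,0.26,0,-0.27],
    [-0.87,0.23,0,-0.27],
    [-0.87,0.22,0,-0.27],
    [-0.88,0.2,0,-0.27],
    [-0.89,0.18,0,-0.27],
    [-0.89,0.17,0,-0.27],
    [-0.89,0.14,0,-0.27],
  ],
)

```text
time_s: 4.15
tcp_pos: [0.4289, -0.148, 0.405]
ee_rot: [[-0.637, -0.771, 0.001], [-0.771, 0.637, 0.0], [-0.0, -0.001, -1.0]]
wrist_force: [-0.3, -0.1, -0.1]
gripper_width: 0.997
gripper_force: 0.0
```

Emit:
jog_arm(
  increments=[
    [-0.7,0.49,0.1,-0.39],
    [-0.71,0.47,0.1,-0.39],
    [-0.73,0.45,0.1,-0.39],
    [-0.74,0.42,0.1,-0.39],
    [-0.75,0.4,0.1,-0.39],
    [-0.77,0.37,0.1,-0.39],
    [-0.77,0.36,0.1,-0.39],
    [-0.79,0.33,0.1,-0.39],
    [-0.8,0.3,0.1,-0.39],
    [-0.8,0.28,0.1,-0.39],
  ],
)

```text
time_s: 5.15
tcp_pos: [0.442, 0.0219, 0.3849]
ee_rot: [[-0.37, -0.929, 0.001], [-0.929, 0.37, 0.0], [-0.0, -0.001, -1.0]]
wrist_force: [0.7, 0.3, 0.1]
gripper_width: 1.0
gripper_force: 0.0
```

Emit:
jog_arm(
  increments=[
    [-0.82,0.25,0.1,-0.39],
    [-0.82,0.23,0.1,-0.39],
    [-0.83,0.2,0.1,-0.39],
    [-0.83,0.18,0.1,-0.39],
    [-0.84,0.15,0.1,-0.39],
    [-0.85,0.12,0.1,-0.39],
    [-0.84,0.1,0.1,-0.39],
    [-0.85,0.07,0.1,-0.39],
    [-0.85,0.04,0.1,-0.39],
    [-0.86,0.02,0.1,-0.39],
  ],
)

```text
time_s: 6.15
tcp_pos: [0.4561, 0.1923, 0.3646]
ee_rot: [[-0.066, -0.998, 0.0], [-0.998, 0.066, 0.0], [-0.0, -0.0, -1.0]]
wrist_force: [0.5, -0.5, 0.3]
gripper_width: 1.003
gripper_force: 0.0
```

Emit:
jog_arm(
  increments=[
    [0,0,0.96,0],
    [0,0,0.96,0],
    [0,0,0.96,0],
    [0,0,0.96,0],
    [0,0,0.96,0],
    [0,0,0.96,0],
    [0,0,0.96,0],
    [0,0,0.96,0],
    [0,0,0.9,0],
  ],
)

```text
time_s: 7.05
tcp_pos: [0.4562, 0.1917, 0.1921]
ee_rot: [[-0.068, -0.998, -0.0], [-0.998, 0.068, -0.0], [0.0, 0.0, -1.0]]
wrist_force: [1.3, -0.1, -1.0]
gripper_width: 1.001
gripper_force: 0.0
```

Emit:
jog_arm(
  increments=[
    [0.3,0,0,0.1],
    [0.3,0,0,0],
    [0.3,0,0,0],
    [0.2,0,0,0],
    [0.2,0,0,0],
    [0.2,0,0,0],
  ],
)

```text
time_s: 7.65
tcp_pos: [0.454, 0.1608, 0.1938]
ee_rot: [[-0.077, -0.997, 0.001], [-0.997, 0.077, 0.001], [-0.001, -0.001, -1.0]]
wrist_force: [0.2, 2.5, 0.7]
gripper_width: 0.998
gripper_force: 1.0
```

```bash
python3 - <<'E'
from h import *
st()
a=eyes.capture("top")
for d in eyes.outline_of("top","box_new")[:1]:
    print(round(d['conf'],2),[np.round(v,3) for v in hullrect(d['mask'],.04)])
E
```

```text
t 7.65 tcp [0.454  0.1608 0.1938] yaw_x -94.41 F [0.2 2.5 0.7] J [ 38.9  24.1 -33.9   0.  -31.8 -43.3] w 1.0
0.72 [array([0.452, 0.07 ]), array([0.137, 0.153]), np.float64(85.588)]
```

Emit:
jog_arm(
  increments=[
    [0.3,0,0,0],
    [0.4,0,0,-0.055],
    [0.4,0,0,-0.055],
    [0.4,0,0,-0.055],
    [0.4,0,0,-0.055],
    [0.4,0,0,-0.055],
    [0.4,0,0,-0.055],
    [0.4,0,0,-0.055],
    [0.4,0,0,-0.055],
    [0.4,0,0,-0.055],
  ],
)

```text
time_s: 8.75
tcp_pos: [0.449, 0.0825, 0.1931]
ee_rot: [[-0.037, -0.999, -0.0], [-0.999, 0.037, -0.0], [0.0, 0.0, -1.0]]
wrist_force: [-0.4, 2.4, 1.6]
gripper_width: 0.999
gripper_force: 1.2
```

Emit:
jog_arm(
  increments=[
    [0.4,0,0,-0.055],
    [0.4,0,0,-0.055],
    [0.4,0,0,-0.055],
    [0.4,0,0,-0.055],
    [0.4,0,0,-0.055],
    [0.4,0,0,-0.055],
    [0.4,0,0,-0.055],
    [0.4,0,0,-0.055],
    [0.4,0,0,-0.055],
    [0.4,0,0,-0.055],
  ],
)

```text
time_s: 9.75
tcp_pos: [0.4476, 0.0025, 0.1931]
ee_rot: [[0.007, -1.0, -0.0], [-1.0, -0.007, -0.0], [0.0, 0.0, -1.0]]
wrist_force: [-0.6, 3.1, 1.7]
gripper_width: 0.996
gripper_force: 1.2
```

```bash
python3 - <<'E'
from h import *
st()
a=eyes.capture("top"); cv2.imwrite("pics/t2.png",a)
for d in eyes.outline_of("top","box_new")[:1]:
    print(round(d['conf'],2),[np.round(v,3) for v in hullrect(d['mask'],.04)])
E
```

```text
t 9.75 tcp [0.4476 0.0025 0.1931] yaw_x -89.6 F [-0.6  3.1  1.7] J [ 21.2  21.9 -38.6  -0.  -29.5 -20.8] w 1.0
0.65 [array([ 0.452, -0.094]), array([0.151, 0.124]), np.float64(0.044)]
```

View pics/t2.png

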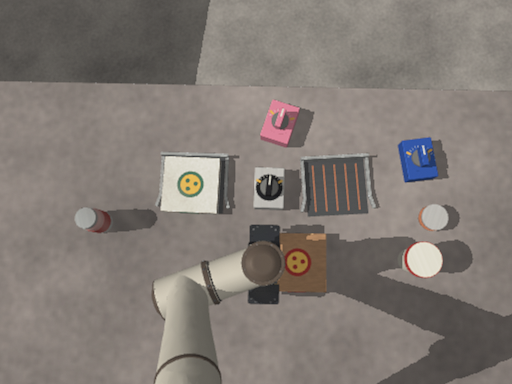

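The box follows the fingers square (brown, centre about (303,262) px). I'll carry on with the push.

Emit:
jog_arm(
  increments=[
    [0.39,0,0,-0.053],
    [0.39,0,0,-0.053],
    [0.39,0,0,-0.053],
    [0.39,0,0,-0.053],
    [0.39,0,0,-0.053],
    [0.39,0,0,-0.053],
    [0.39,0,0,-0.053],
    [0.39,0,0,-0.053],
  ],
)

```text
time_s: 10.65
tcp_pos: [0.449, -0.0599, 0.1931]
ee_rot: [[0.041, -0.999, -0.0], [-0.999, -0.041, -0.0], [0.0, 0.0, -1.0]]
wrist_force: [-0.3, 1.6, -0.6]
gripper_width: 1.0
gripper_force: 0.6
```

Emit:
jog_arm(
  increments=[
    [0.39,0,0,-0.053],
    [0.39,0,0,-0.053],
    [0.39,0,0,-0.053],
    [0.39,0,0,-0.053],
    [0.39,0,0,-0.053],
    [0.39,0,0,-0.053],
    [0.39,0,0,-0.053],
    [0.39,0,0,-0.053],
    [0,0,0,0],
  ],
)

```text
time_s: 11.55
tcp_pos: [0.4526, -0.1224, 0.1932]
ee_rot: [[0.073, -0.997, 0.0], [-0.997, -0.073, -0.0], [0.0, -0.0, -1.0]]
wrist_force: [-1.1, 0.3, 0.2]
gripper_width: 0.998
gripper_force: 0.0
```

Emit:
jog_arm(
  increments=[
    [-0.5,0,0,0],
    [-0.8,0,0,0],
    [-0.5,0,-0.5,0],
    [0,0,-1,0],
    [0,0,-1,0],
    [0,0,-1,0],
    [0,0,-1,0],
    [0,0,-0.5,0],
  ],
)

```text
time_s: 12.35
tcp_pos: [0.45, -0.0849, 0.2956]
ee_rot: [[0.076, -0.997, 0.004], [-0.997, -0.076, 0.0], [0.0, -0.004, -1.0]]
wrist_force: [-0.2, -0.1, 0.8]
gripper_width: 1.001
gripper_force: 0.0
```

```bash
python3 - <<'E'
from h import *
st()
a=eyes.capture("top"); cv2.imwrite("pics/t3.png",a)
for d in eyes.outline_of("top","box_new")[:1]:
    print(round(d['conf'],2),[np.round(v,3) for v in hullrect(d['mask'],.04)])
E
```

```text
t 12.35 tcp [ 0.45   -0.0849  0.2956] yaw_x -85.65 F [-0.2 -0.1  0.8] J [  9.7  12.7 -31.1   0.  -46.   -5.4] w 1.0
0.63 [array([ 0.464, -0.208]), array([0.152, 0.145]), np.float64(4.231)]
```

```bash
python3 - <<'E'
from h import *
plan([((.358,-.2135,.29),-175.7,20),((.358,-.2135,.193),-175.7,6)])
E
```

```text
[[0.3,0.25,0.01,0.98],[0.32,0.23,0.01,0.98],[0.34,0.21,0.02,0.99],[0.36,0.17,0.01,0.98],[0.36,0.15,0.01,0.98],[0.38,0.12,0.01,0.98],[0.38,0.09,0.01,0.98],[0.39,0.05,0.02,0.99],[0.4,0.03,0.01,0.98],[0.39,0.0,0.01,0.98]]
[[0.4,-0.04,0.01,0.98],[0.39,-0.06,0.02,0.98],[0.38,-0.1,0.01,0.99],[0.37,-0.13,0.01,0.98],[0.37,-0.15,0.01,0.98],[0.35,-0.18,0.01,0.98],[0.33,-0.21,0.02,0.98],[0.32,-0.24,0.01,0.99],[0.3,-0.26,0.01,0.98],[0.27,-0.28,0.01,0.98]]
-> [ 0.3581 -0.2135  0.2901] -175.7
[[0.0,0.0,0.81,0.0],[0.0,0.0,0.81,0.0],[0.0,0.0,0.81,0.0],[0.0,0.0,0.81,0.0],[0.0,0.0,0.8,0.0],[0.0,0.0,0.81,0.0]]
-> [ 0.3581 -0.2135  0.1931] -175.7
```

Emit:
jog_arm(
  increments=[
    [0.3,0.25,0,0.98],
    [0.32,0.23,0,0.98],
    [0.34,0.21,0,0.98],
    [0.36,0.17,0,0.98],
    [0.36,0.15,0,0.98],
    [0.38,0.12,0,0.98],
    [0.38,0.09,0,0.98],
    [0.39,0.05,0,0.98],
    [0.4,0.03,0,0.98],
    [0.39,0,0,0.98],
  ],
)

```text
time_s: 13.45
tcp_pos: [0.4031, -0.1497, 0.2921]
ee_rot: [[-0.654, -0.757, -0.002], [-0.757, 0.654, 0.0], [0.001, 0.002, -1.0]]
wrist_force: [0.5, 0.3, 0.7]
gripper_width: 0.998
gripper_force: 0.0
```

Emit:
jog_arm(
  increments=[
    [0.4,-0.04,0,0.98],
    [0.39,-0.06,0,0.98],
    [0.38,-0.1,0,0.98],
    [0.37,-0.13,0,0.98],
    [0.37,-0.15,0,0.98],
    [0.35,-0.18,0,0.98],
    [0.33,-0.21,0,0.98],
    [0.32,-0.24,0,0.98],
    [0.3,-0.26,0,0.98],
    [0.27,-0.28,0,0.98],
  ],
)

```text
time_s: 14.45
tcp_pos: [0.3573, -0.2141, 0.2921]
ee_rot: [[-0.997, -0.074, -0.002], [-0.074, 0.997, 0.001], [0.002, 0.001, -1.0]]
wrist_force: [-0.2, 0.6, -0.4]
gripper_width: 1.004
gripper_force: 0.0
```

```bash
python3 - <<'E'
from h import *
st()
a=eyes.capture("top"); cv2.imwrite("pics/t4.png",a)
for d in eyes.outline_of("top","box_new")[:1]:
    print(round(d['conf'],2),[np.round(v,3) for v in hullrect(d['mask'],.04)])
E
```

```text
t 14.45 tcp [ 0.3573 -0.2141  0.2921] yaw_x -175.76 F [-0.2  0.6 -0.4] J [ -8.4   9.2 -36.5  -0.  -44.5 -77.4] w 1.0
0.96 [array([ 0.465, -0.205]), array([0.152, 0.156]), np.float64(3.407)]
```

View pics/t4.png

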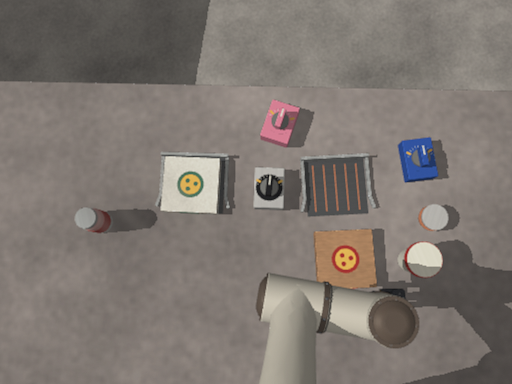

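The box (about (346,259) px) is lined up in front of the bay and the gripper is behind it, clear of the cups. Lowering and pushing.

Emit:
jog_arm(
  increments=[
    [0,0,0.98,0],
    [0,0,0.98,0],
    [0,0,0.98,0],
    [0,0,0.98,0],
    [0,0,0.98,0],
    [-0.3,0,0,0],
    [-0.3,0,0,0],
    [-0.2,0,0,0],
    [-0.2,0,0,0],
    [-0.2,0,0,0],
  ],
)

```text
time_s: 15.55
tcp_pos: [0.3818, -0.2121, 0.1957]
ee_rot: [[-0.997, -0.077, -0.001], [-0.077, 0.997, 0.0], [0.001, 0.0, -1.0]]
wrist_force: [-3.1, -0.7, 1.0]
gripper_width: 0.998
gripper_force: 1.2
```

Emit:
jog_arm(
  increments=[
    [-0.4,0,0,0],
    [-0.4,0,0,0],
    [-0.4,0,0,0],
    [-0.4,0,0,0],
    [-0.4,0,0,0],
    [-0.4,0,0,0],
    [-0.4,0,0,0],
    [-0.4,0,0,0],
    [-0.4,0,0,0],
    [-0.4,0,0,0],
  ],
)

```text
time_s: 16.55
tcp_pos: [0.4623, -0.206, 0.1951]
ee_rot: [[-0.997, -0.077, 0.0], [-0.077, 0.997, 0.0], [-0.0, 0.0, -1.0]]
wrist_force: [-2.4, -0.2, 2.0]
gripper_width: 1.001
gripper_force: 1.1
```

```bash
python3 - <<'E'
from h import *
st()
a=eyes.capture("top"); cv2.imwrite("pics/t5.png",a[140:330,200:470].repeat(2,0).repeat(2,1))
for d in eyes.outline_of("top","box_new")[:1]:
    print(round(d['conf'],2),[np.round(v,3) for v in hullrect(d['mask'],.04)])
E
```

```text
t 16.55 tcp [ 0.4623 -0.206   0.1951] yaw_x -175.58 F [-2.4 -0.2  2. ] J [ -5.6  25.7 -30.4  -0.  -33.9 -80. ] w 1.0
0.97 [array([ 0.57 , -0.196]), array([0.103, 0.153]), np.float64(3.806)]
```

View pics/t5.png

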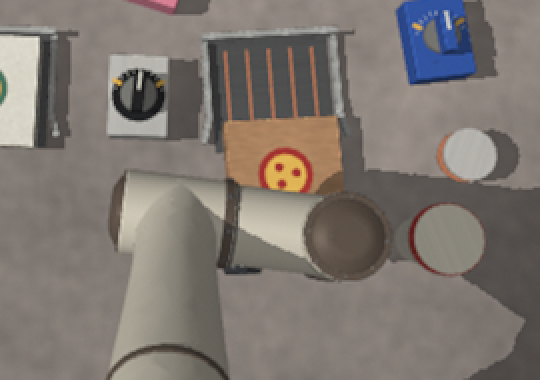

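The front of the box is entering between the flares, centred to about 2 mm. The wrist is well above the cups, so I'll continue.

Emit:
jog_arm(
  increments=[
    [-0.4,0,0,0],
    [-0.4,0,0,0],
    [-0.4,0,0,0],
    [-0.4,0,0,0],
    [-0.4,0,0,0],
    [-0.4,0,0,0],
    [-0.4,0,0,0],
    [-0.4,0,0,0],
  ],
)

```text
time_s: 17.45
tcp_pos: [0.5261, -0.201, 0.1951]
ee_rot: [[-0.997, -0.077, -0.0], [-0.077, 0.997, 0.0], [0.0, 0.0, -1.0]]
wrist_force: [-0.8, 0.8, -0.7]
gripper_width: 0.996
gripper_force: 0.6
```

Emit:
jog_arm(
  increments=[
    [-0.4,0,0,0],
    [-0.4,0,0,0],
    [-0.4,0,0,0],
    [-0.3,0,0,0],
    [-0.2,0,0,0],
    [-0.1,0,0,0],
  ],
)

```text
time_s: 18.05
tcp_pos: [0.5616, -0.1983, 0.1952]
ee_rot: [[-0.997, -0.077, -0.0], [-0.077, 0.997, -0.0], [0.0, -0.0, -1.0]]
wrist_force: [-1.3, -0.8, 0.5]
gripper_width: 1.001
gripper_force: 1.0
```

```bash
python3 - <<'E'
from h import *
st()
a=eyes.capture("top"); cv2.imwrite("pics/t6.png",a[140:330,200:470].repeat(2,0).repeat(2,1))
for d in eyes.outline_of("top","box_new")[:1]:
    print(round(d['conf'],2),[np.round(v,3) for v in hullrect(d['mask'],.04)])
E
```

```text
t 18.05 tcp [ 0.5616 -0.1983  0.1952] yaw_x -175.57 F [-1.3 -0.8  0.5] J [ -3.9  32.  -17.4   0.  -40.6 -81.7] w 1.0
0.92 [array([ 0.683, -0.187]), array([0.07 , 0.153]), np.float64(4.877)]
```

Emit:
jog_arm(
  increments=[
    [-0.12,0,0,0],
    [-0.12,0,0,0],
    [-0.12,0,0,0],
    [-0.12,0,0,0],
    [-0.1,0,0,0],
  ],
)

```text
time_s: 18.65
tcp_pos: [0.573, -0.1975, 0.1952]
ee_rot: [[-0.997, -0.077, -0.0], [-0.077, 0.997, -0.0], [0.0, -0.0, -1.0]]
wrist_force: [-2.5, -0.4, 0.3]
gripper_width: 0.995
gripper_force: 1.2
```

Emit:
jog_arm(
  increments=[
    [-0.05,0,0,0],
    [-0.05,0,0,0],
  ],
)

```text
time_s: 18.85
tcp_pos: [0.5749, -0.1973, 0.1952]
ee_rot: [[-0.997, -0.077, -0.0], [-0.077, 0.997, 0.0], [0.0, 0.0, -1.0]]
wrist_force: [-2.6, -0.2, 1.4]
gripper_width: 0.998
gripper_force: 1.2
```

Emit:
jog_arm(
  increments=[
    [-0.05,0,0,0],
    [-0.05,0,0,0],
  ],
)

```text
time_s: 19.05
tcp_pos: [0.5769, -0.1971, 0.1952]
ee_rot: [[-0.997, -0.077, -0.0], [-0.077, 0.997, -0.0], [0.0, 0.0, -1.0]]
wrist_force: [-2.8, 0.1, 1.3]
gripper_width: 0.995
gripper_force: 1.2
```

Not at the stop yet. I'll continue in small steps.

Emit:
jog_arm(
  increments=[
    [-0.05,0,0,0],
    [-0.05,0,0,0],
  ],
)

```text
time_s: 19.25
tcp_pos: [0.5783, -0.1971, 0.195]
ee_rot: [[-0.997, -0.077, -0.002], [-0.077, 0.997, 0.0], [0.002, 0.0, -1.0]]
wrist_force: [-5.7, -0.8, 3.9]
gripper_width: 0.999
gripper_force: 2.8
```

Emit:
jog_arm(
  increments=[
    [-0.05,0,0,0],
    [0,0,0,0],
  ],
)

```text
time_s: 19.45
tcp_pos: [0.5786, -0.1971, 0.1949]
ee_rot: [[-0.997, -0.077, -0.005], [-0.077, 0.997, 0.0], [0.004, 0.001, -1.0]]
wrist_force: [-6.8, -0.8, 3.8]
gripper_width: 1.002
gripper_force: 3.1
```

```bash
python3 - <<'E'
from h import *
st()
a=eyes.capture("top"); cv2.imwrite("pics/t7.png",cv2.resize(a[145:255,260:400],None,fx=4,fy=4,interpolation=cv2.INTER_CUBIC))
for d in eyes.outline_of("top","box_new")[:1]:
    print(round(d['conf'],2),[np.round(v,3) for v in hullrect(d['mask'],.04)])
E
```

```text
t 19.45 tcp [ 0.5786 -0.1971  0.1949] yaw_x -175.59 F [-6.8 -0.8  3.8] J [ -3.7  33.2 -15.   -0.  -42.1 -81.9] w 1.0
0.83 [array([ 0.704, -0.186]), array([0.063, 0.153]), np.float64(4.215)]
```

View pics/t7.png

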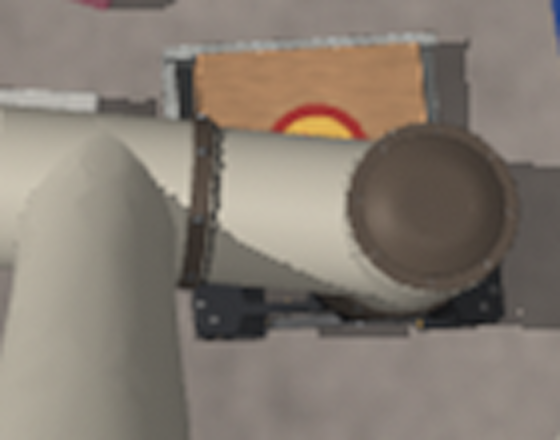

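The force rose to 7 N against the stop, and the box (crop 195–425 px) sits squarely behind the stop between the rails. Backing off and moving above the dial.

Emit:
jog_arm(
  increments=[
    [0.4,0,0,0],
    [0.8,0,0,0],
    [0.3,0,-0.7,0],
    [0,0,-1,0],
    [0,0,-1,0],
    [0,0,-1,0],
    [0,0,-1,0],
    [0,0,-1,0],
    [0,0,-1,0],
    [0,0,-1,0],
  ],
)

```text
time_s: 20.55
tcp_pos: [0.5502, -0.1991, 0.3516]
ee_rot: [[-0.997, -0.078, 0.004], [-0.078, 0.997, -0.001], [-0.004, -0.001, -1.0]]
wrist_force: [0.1, -0.5, -0.5]
gripper_width: 0.999
gripper_force: 0.0
```

```bash
python3 - <<'E'
from h import *
st(); plan([((.643,-.006,.33),-181.0,12)])
c=eyes.get_calibration("wrist");print(np.round(c['T_tool_cam'],3).tolist(),c['camera_matrix'])
E
```

```text
t 20.55 tcp [ 0.5502 -0.1991  0.3516] yaw_x -175.55 F [ 0.1 -0.5 -0.5] J [ -4.   20.6  -9.8   0.  -59.3 -81.5] w 1.0
[[-0.45,0.77,0.09,0.1],[-0.44,0.78,0.09,0.1],[-0.43,0.78,0.09,0.1],[-0.43,0.78,0.09,0.1],[-0.43,0.79,0.09,0.1],[-0.41,0.79,0.09,0.09],[-0.41,0.79,0.09,0.1],[-0.41,0.79,0.09,0.1],[-0.4,0.8,0.09,0.1],[-0.39,0.81,0.09,0.1]]
[[-0.38,0.8,0.09,0.1],[-0.38,0.81,0.09,0.1]]
-> [ 0.6429 -0.006   0.33  ] -181.01
[[0.0, -0.956, -0.292, 0.082], [1.0, -0.0, 0.001, 0.0], [-0.001, -0.292, 0.956, 0.021], [0.0, 0.0, 0.0, 1.0]] [[296.95683636   0.         254.17216852]
 [  0.         296.95683636 190.31882334]
 [  0.           0.           1.        ]]
```

Emit:
jog_arm(
  increments=[
    [-0.45,0.77,0,0.1],
    [-0.44,0.78,0,0.1],
    [-0.43,0.78,0,0.1],
    [-0.43,0.78,0,0.1],
    [-0.43,0.79,0,0.1],
    [-0.42,0.79,0,0.1],
    [-0.41,0.79,0,0.1],
    [-0.41,0.79,0,0.1],
    [-0.4,0.8,0,0.1],
    [-0.39,0.8,0,0.1],
  ],
)

```text
time_s: 21.55
tcp_pos: [0.6282, -0.0376, 0.3508]
ee_rot: [[-1.0, 0.003, 0.004], [0.003, 1.0, 0.0], [-0.004, 0.001, -1.0]]
wrist_force: [1.0, 0.7, 0.5]
gripper_width: 1.001
gripper_force: 0.0
```

Emit:
jog_arm(
  increments=[
    [-0.38,0.8,0,0.1],
    [-0.38,0.8,0,0.1],
    [0,0,0,0],
  ],
)

```text
time_s: 21.85
tcp_pos: [0.644, -0.0047, 0.3504]
ee_rot: [[-1.0, 0.016, 0.004], [0.016, 1.0, 0.001], [-0.004, 0.001, -1.0]]
wrist_force: [-1.3, -0.3, 0.2]
gripper_width: 0.998
gripper_force: 0.0
```

```bash
cat >> h.py <<'E'
def wback(px,z,s):
    c=eyes.get_calibration("wrist"); K=np.array(c['camera_matrix']); T=np.array(c['T_tool_cam']); R=np.array(s['ee_rot'])
    px=np.atleast_2d(np.array(px,float))
    d=np.c_[px,np.ones(len(px))]@np.linalg.inv(K).T@T[:3,:3].T@R.T
    o=np.array(s['tcp_pos'])+R@T[:3,3]
    return o+d*((z-o[2])/d[:,2])[:,None]
E
python3 - <<'E'
from h import *
s=st(); a=eyes.capture("wrist"); cv2.imwrite("pics/w1.png",a)
for d in eyes.outline_of("wrist","console")[:1]:
    c=max(cv2.findContours(d['mask'].astype(np.uint8),0,1)[0],key=cv2.contourArea)[:,0]
    w=wback(c,.045,s)[:,:2]; print('console',d['conf'],[np.round(v,3) for v in cv2.minAreaRect(w.astype(np.float32))])
eyes.capture("top")
for d in eyes.outline_of("top","box_new")[:1]:
    print(round(d['conf'],2),[np.round(v,3) for v in hullrect(d['mask'],.04)])
E
```

```text
t 21.85 tcp [ 0.644  -0.0047  0.3504] yaw_x 179.06 F [-1.3 -0.3  0.2] J [  14.    26.1   -1.2    0.   -62.5 -104.9] w 1.0
console 0.93 [array([ 0.645, -0.005]), array([0.08 , 0.113]), np.float64(89.366)]
0.91 [array([ 0.659, -0.189]), array([0.154, 0.153]), np.float64(4.395)]
```

View pics/w1.png

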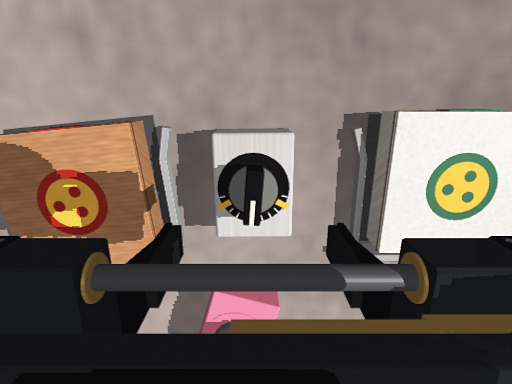

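The wrist view shows the dial at (253,190) px, with its bar running (255,166)→(252,224) and the pointer toward +x. The brown box on the left is home. Next I'll check the angle and descend.

```bash
python3 - <<'E'
from h import *
s=st(); w=wback([(255,166),(252,224)],.08,s); print(np.round(w,4),np.degrees(np.arctan2(*(w[1]-w[0])[[1,0]])))
print(np.round(wback([(253,187)],.046,s),4))
print(np.round(wback([(226,205),(283,205)],.046,s),4),'yellow marks')
print(np.round(wback([(213,133),(294,133),(294,236),(214,236)],.045,s),4))
E
```

```text
t 22.05 tcp [ 0.6428 -0.007   0.3498] yaw_x 178.91 F [-0.5 -0.8  0.1] J [  13.8   26.    -1.4    0.   -62.5 -104.9] w 1.0
[[ 0.6153 -0.0055  0.08  ]
 [ 0.6689 -0.0092  0.08  ]] -3.9423023475510885
[[ 0.644  -0.0079  0.046 ]]
[[ 0.6624 -0.0355  0.046 ]
 [ 0.6635  0.022   0.046 ]] yellow marks
[[ 0.5905 -0.0445  0.045 ]
 [ 0.592   0.0318  0.045 ]
 [ 0.6986  0.034   0.045 ]
 [ 0.6969 -0.0498  0.045 ]]
```

Emit:
jog_arm(
  increments=[
    [0,0,0.9,0],
    [0,0,0.9,0],
    [0,0,0,0],
  ],
)

```text
time_s: 22.35
tcp_pos: [0.6419, -0.0074, 0.3108]
ee_rot: [[-1.0, 0.02, -0.005], [0.02, 1.0, -0.0], [0.005, -0.001, -1.0]]
wrist_force: [-0.5, 1.5, -0.1]
gripper_width: 1.003
gripper_force: 0.0
```

Emit:
jog_arm(
  increments=[
    [0,0,0.9,0.3],
    [0,0,0.9,0.3],
    [0,0,0.9,0],
    [0,0,0.9,0],
    [0,0,0,0],
  ],
)

```text
time_s: 22.85
tcp_pos: [0.6423, -0.0072, 0.2396]
ee_rot: [[-0.998, 0.068, -0.004], [0.068, 0.998, -0.001], [0.004, -0.001, -1.0]]
wrist_force: [-0.1, -0.4, -0.4]
gripper_width: 1.001
gripper_force: 0.0
```

Emit:
jog_arm(
  increments=[
    [0,0,0,0],
    [0,0,0,0],
    [0,0,0,0],
    [0,0,0,0],
    [0,0,0,0],
    [0,0,0,0],
    [0,0,0,0],
    [0,0,0,0],
  ],
  grip=8,
)

```text
time_s: 23.65
tcp_pos: [0.643, -0.0065, 0.2411]
ee_rot: [[-0.998, 0.067, -0.0], [0.067, 0.998, -0.0], [0.0, -0.0, -1.0]]
wrist_force: [0.5, -0.2, 0.5]
gripper_width: 0.36
gripper_force: 0.0
```

```bash
python3 - <<'E'
from h import *
s=st(); print(s['gripper_width']*87,s['gripper_force'])
E
```

```text
t 23.65 tcp [ 0.643  -0.0065  0.2411] yaw_x 176.18 F [ 0.5 -0.2  0.5] J [  13.8   32.2   -8.1   -0.   -49.7 -107.6] w 0.36
31.301452276793388 0.0
```

Emit:
jog_arm(
  increments=[
    [0,0,0,0],
    [0,0,0,0],
    [0,0,0,0],
    [0,0,0,0],
    [0,0,0,0],
  ],
)

```text
time_s: 24.15
tcp_pos: [0.6429, -0.0057, 0.2411]
ee_rot: [[-0.998, 0.066, 0.0], [0.066, 0.998, 0.001], [-0.0, 0.001, -1.0]]
wrist_force: [-1.2, 5.9, 0.4]
gripper_width: 0.181
gripper_force: 30.0
```

Emit:
jog_arm(
  increments=[
    [0,0.06,0,0.5],
    [0,0,0,0.8],
    [0,0,0,0.8],
    [0,0,0,0.8],
    [0,0,0,0.8],
    [0,0,0,0.8],
    [0,0,0,0.8],
  ],
)

```text
time_s: 24.85
tcp_pos: [0.6433, -0.0035, 0.2411]
ee_rot: [[-0.881, 0.473, 0.002], [0.473, 0.881, 0.003], [-0.0, 0.003, -1.0]]
wrist_force: [-0.7, 9.7, 0.5]
gripper_width: 0.18
gripper_force: 30.0
```

Emit:
jog_arm(
  increments=[
    [0,0,0,0.8],
    [0,0,0,0.8],
    [0,0,0,0.8],
    [0,0,0,0.8],
    [0,0,0,0.8],
    [0,0,0,0.64],
    [0,0,0,0],
    [0,0,0,0],
    [0,0,0,0],
  ],
)

```text
time_s: 25.75
tcp_pos: [0.6441, -0.0021, 0.2412]
ee_rot: [[-0.652, 0.758, 0.006], [0.758, 0.652, 0.005], [0.0, 0.007, -1.0]]
wrist_force: [1.1, 12.8, -2.6]
gripper_width: 0.176
gripper_force: 30.0
```

```bash
python3 - <<'E'
from h import *
s=st(); print(s['gripper_force'],s['moment'])
E
```

```text
t 25.75 tcp [ 0.6441 -0.0021  0.2412] yaw_x 130.68 F [ 1.1 12.8 -2.6] J [  14.1   32.3   -7.9   -0.3  -49.4 -153.3] w 0.18
29.99997764825821 [ 4.01631634 -0.37038626 -0.02085869]
```

Emit:
jog_arm(
  increments=[
    [0.11,0.1,0,0.6],
    [0,0,0,0.6],
    [0,0,0,0.6],
    [0,0,0,0.6],
    [0,0,0,0],
    [0,0,0,0],
  ],
)

```text
time_s: 26.35
tcp_pos: [0.6448, -0.0008, 0.2412]
ee_rot: [[-0.495, 0.869, 0.007], [0.869, 0.495, 0.003], [-0.001, 0.007, -1.0]]
wrist_force: [5.1, 6.3, -4.4]
gripper_width: 0.183
gripper_force: 30.0
```

```bash
python3 - <<'E'
from h import *
s=st(); print(s['gripper_force'],s['moment'])
a=eyes.capture("wrist"); cv2.imwrite("pics/w2.png",a)
a=eyes.capture("top"); cv2.imwrite("pics/t8.png",cv2.resize(a[145:255,210:400],None,fx=4,fy=4,interpolation=cv2.INTER_CUBIC))
E
```

```text
t 26.35 tcp [ 0.6448 -0.0008  0.2412] yaw_x 119.66 F [ 5.1  6.3 -4.4] J [ 1.430e+01  3.230e+01 -7.900e+00 -1.000e-01 -4.930e+01 -1.646e+02] w 0.18
30.000390708446503 [ 1.94028867 -1.27610842  0.03345864]
```

View pics/w2.png

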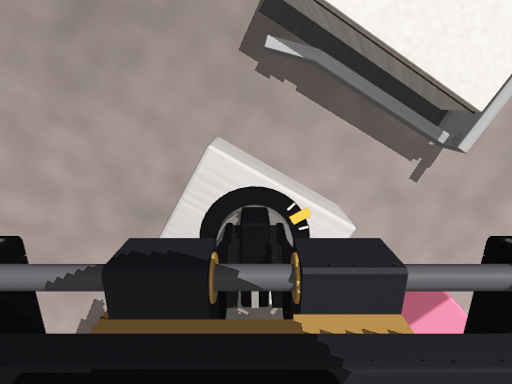

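The fingers hold the bar and the dial has turned with them, with the pointer at about −60°. Relieving the force, releasing and lifting.

Emit:
jog_arm(
  increments=[
    [0.04,0.13,0,0],
    [0,0,0,0],
    [0,0,0,0],
  ],
)

```text
time_s: 26.75
tcp_pos: [0.6456, -0.0003, 0.2411]
ee_rot: [[-0.494, 0.869, 0.003], [0.869, 0.494, 0.0], [-0.001, 0.002, -1.0]]
wrist_force: [4.0, 1.5, -2.2]
gripper_width: 0.181
gripper_force: 30.0
```

Emit:
jog_arm(
  increments=[
    [0,0,0,0],
    [0,0,0,0],
    [0,0,0,0],
    [0,0,0,0],
    [0,0,0,0],
    [0,0,0,0],
    [0,0,0,0],
  ],
  grip=60,
)

```text
time_s: 27.45
tcp_pos: [0.645, -0.0004, 0.2412]
ee_rot: [[-0.494, 0.869, -0.0], [0.869, 0.494, -0.0], [0.0, -0.0, -1.0]]
wrist_force: [0.2, 0.1, -0.2]
gripper_width: 0.663
gripper_force: 0.0
```

Emit:
jog_arm(
  increments=[
    [0,0,-0.5,0],
    [0,0,-0.9,0],
    [0,0,-0.9,0],
    [0,0,-0.9,0],
    [0,0,-0.9,0],
    [0,0,-0.9,0],
    [0,0,-0.5,0],
    [0,0,0,0],
  ],
)

```text
time_s: 28.25
tcp_pos: [0.6453, -0.0004, 0.3534]
ee_rot: [[-0.494, 0.869, 0.004], [0.869, 0.494, 0.001], [-0.001, 0.004, -1.0]]
wrist_force: [0.7, 0.4, -0.4]
gripper_width: 0.691
gripper_force: 0.0
```

```bash
python3 - <<'E'
from h import *
s=st(); 
a=eyes.capture("wrist"); cv2.imwrite("pics/w3.png",a)
eyes.capture("top")
for n,z in [("box_new",.04),("box_parked",.04)]:
    for d in eyes.outline_of("top",n)[:1]: print(n,round(d['conf'],2),[np.round(v,3) for v in hullrect(d['mask'],z)])
E
```

```text
t 28.25 tcp [ 6.453e-01 -4.000e-04  3.534e-01] yaw_x 119.62 F [ 0.7  0.4 -0.4] J [  14.3   26.1   -0.8    0.   -62.9 -164.7] w 0.69
box_new 0.57 [array([ 0.66 , -0.189]), array([0.155, 0.153]), np.float64(4.239)]
box_parked 0.78 [array([0.615, 0.15 ]), array([0.086, 0.046]), np.float64(2.392)]
```

View pics/w3.png

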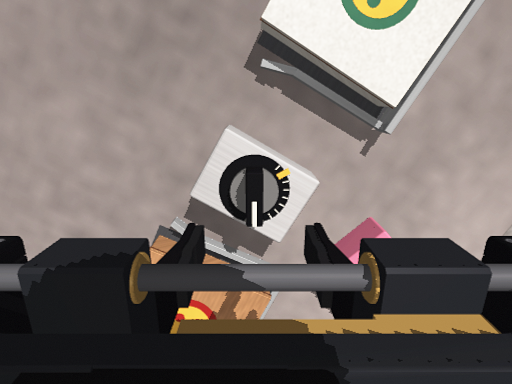

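The pointer, near (254,220) px, now covers the yellow mark on the brown box's side. The other mark shows at (283,173). I'll check the angle against that mark.

```bash
python3 - <<'E'
from h import *
s=sense(); a=cv2.imread("pics/w3.png")
w=wback([(254,168),(254,225)],.08,s); pa=np.degrees(np.arctan2(*(w[1]-w[0])[[1,0]]))
ctr=w.mean(0)
hsv=cv2.cvtColor(a,cv2.COLOR_BGR2HSV); m=cv2.inRange(hsv,(15,120,150),(35,255,255)); m[:150]=0;m[200:]=0;m[:,:265]=0;m[:,300:]=0
ys,xs=np.nonzero(m); q=wback([(xs.mean(),ys.mean())],.046,s)[0]; print(len(xs),xs.mean(),ys.mean(),np.round(q,4),np.round(w,4))
g=cv2.inRange(hsv,(0,0,130),(180,40,255)); d=max(eyes.outline_of("wrist","console"),key=lambda d:d['conf'])
c=max(cv2.findContours(d['mask'].astype(np.uint8),0,1)[0],key=cv2.contourArea)[:,0]
rc=cv2.minAreaRect(wback(c,.045,s)[:,:2].astype(np.float32)); print('console',[np.round(v,4) for v in rc])
for cc in (ctr[:2],np.array(rc[0])):
    v=q[:2]-cc; ma=np.degrees(np.arctan2(v[1],v[0])); print('pointer',pa,'mark',ma,'diff',ma-pa,'R',np.hypot(*v))
E
```

```text
81 282.69135802469134 173.4814814814815 [0.6612 0.0235 0.046 ] [[ 0.6304  0.021   0.08  ]
 [ 0.6565 -0.0249  0.08  ]]
console [array([0.7717, 0.0035]), array([0.0483, 0.0336]), np.float64(72.9945)]
pointer -60.405858825210835 mark 55.12793473589386 diff 115.53379356110469 R 0.03100102157751113
pointer -60.405858825210835 mark 169.7577158675352 diff 230.16357469274604 R 0.11232398730551388
```

```bash
python3 - <<'E'
from station import r
print(r.finish_job())
E
```

```text
the job is handed in; nothing more can be done
None
```

I slid the brown box fully into the free right-hand bay, square against the back stop, turned the dial to about −60° (that bay's yellow mark), and handed the job in at about 28 s; no verdict came back.

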